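# Load the liner roll and snap the cassette cover shut

## Robot

A 6-joint arm with a two-finger parallel gripper is mounted at the origin on a cart in front of the work surface, level with it; the furniture and walls round the work are solid. World frame = base frame: x ahead of the robot, y to its left, z up, the work surface at z = 0. Lengths are in m, angles in rad, forces in N, time in s.
With the tool pointing down it reaches from about 0.375 to 0.975 m from the base axis. Payload 3.8 kg.
Tool frame: the origin (TCP) lies on the mounting face of the last link; the fingertips stand 173 mm ahead of it and the grasp point (between the pads) lies 155 mm ahead of it; z points along the fingers, y is the direction in which the jaws open and shut (so a half turn about z gives the same grasp; the last joint's range is limited). The gripper opens to 85 mm and grips with 20 to 120 N. Pads are 22 mm wide; open, the fingers measure 114 mm over their backs; the gripper's body (76 mm by 85 mm) begins 54 mm behind the grasp point. The pads swing forward as they close: fully open they stand 13 mm farther back than shut.
Start: joints at [-1.268, 0.264, 1.604, -0, 1.274, -0.037], TCP at [0.225, -0.636, 0.405] pointing down, gripper open.
Joint ranges: [-2.63, 2.63], [-0.94, 2.18], [0.31, 2.57], [-1.31, 4.45], [0, 2.66], [-2.55, 2.55]. Speed limits (rad/s): [2.57, 2.57, 3.14, 3.14, 3.14, 3.14].

## Interface

Orientations are given as a rotation vector (axis times angle).
In Python, from workcell import bot, imaging, order gives the robot as it stands. The module is installed in compiled form; this text tells all that it offers.
- The arm moves only by the shell command python3 -m creep 'ROWS' [OPENING] [FORCE]. ROWS is JSON, a list of rows, each an object with "slide": the shift along the tool's x, y, z each as a share of 25 mm, from -1 to 1, a list of three; "angular": the turn, a rotation vector about the tool's x, y, z each as a share of 4 degrees, from -1 to 1, a list of three. A call has 1 to 5 rows; each row shifts and turns the commanded pose from where the row before left it, along the tool's axes as they then stand; what a row does not reach is not made up. A row lasts 1/12 s, in which the tool goes at most 41.7 mm and 7.16 degrees, less where a joint would pass 70% of its speed; a pose out of reach is approached as far as the arm can. A call with a number of a shift or a turn outside -1 to 1 is refused whole. A call with a gripper value outside its range is refused whole. OPENING is the closure, from -1 (fully open) to 1 (shut), set as the call begins (- or left out, the last holds). The fingers move at their own pace and stop on an object; FORCE is the grip in N (left out, the last holds). Time passes only in rows, so rows that do not move let the fingers close. It gives the time, the measured TCP pose, the force and the opening at its end, in the units of the state.
- bot.read_state(): the state, without advancing time (a new reading comes with each control period).
- imaging.read_camera(name): name is "scene" or "top"; returns (picture, depth): 384x512x3 uint8, red, green, blue; 384x512 float32, m along the optical axis (not along the pixel's ray), 0 where there is no reading.
- imaging.camera_model(name): a dict with "fovy" (degrees; the focal length in pixels is half the picture's height over the tangent of half this angle, whatever the lens; pixels are square), "cx", "cy" (the principal point, pixels), "camera_from_world" (4x4, takes a point from world to camera coordinates). Camera axes: x right, y down, z forward; pixel columns grow to the right and rows downward; lengths in m; the calibration is good to about 2 mm. A picture is of the moment at which its call begins. camera_model takes no time and is no camera call.
- order.finish_job(): hands the job in, once; it reports no verdict.
The state is a dict: "time": time; "q": joint angles; "joint_vel": joint speeds; "joint_torque": joint torques, N m; "tool_pos": TCP position; "tcp_rot": TCP orientation; "wrist_force": force on the tool from outside, world axes, zero at the start; "torque": the same for the moment, N m; "width": opening from 0.0 (shut) to 1.0 (fully open).
Only numpy, scipy, OpenCV 4.12 (cv2) and the standard library are available. Lean on these libraries where they do the work, as an engineer would, in place of code of your own. Each camera call takes 0.05 s, during which the arm holds its last target.

## Task

Stand the white liner roll on the spindle of the grey cassette base and let go of it. Then set the blue cover down over it, without dropping it, and press it straight down until both clip arms snap under the rim and the cover is fully home. Do not disturb the sauce bottle, the tape roll or the red screwdriver.

Things in the scene. Friction and masses are not known exactly. Their poses are not given: they have to be found in the camera images.
- cassette: Cassette base, fixed. Origin: centre of its underside, at table height, z up. Grey foot plate 130 (x) x 170 (y) x 12 mm; on it a neck 88 x 100 mm, 22 mm high; on that an aluminium rim plate 96 (x) x 116 (y) x 8 mm, its top 42 mm above the table. The rim overhangs the neck by 8 mm at its y ends, where the clips catch. A black spindle stands in its middle.
- seat (a point): Middle of the top of the rim plate, at the foot of the spindle, 42 mm above the origin of the base; axes as the base's. The spindle is 18 mm in diameter for 17 mm, then tapers to 8 mm; its tip is 28 mm above this point.
- roll: Liner roll, a plain white roll with a brown core, standing on end on the dark 3 mm bench mat: 68 mm outside diameter, 46 mm high, hole of 24 mm right through, about 85 g. Origin: centre of its underside, z up along the hole. Grasp across the outside.
- cover: Blue housing, open below, standing on the mat, about 0.22 kg. Origin: centre of underside, z up. Outside 106 (x) x 126 (y) mm, foot flared to 117 x 137; inside 100 x 120: 2 mm play to the rim all round, the flare leads in over 8 mm. Roof top at 87 mm. Half a turn makes no difference. On the base, y lies along the base's y; fully home its origin is 12 mm above the base's (skirt on the foot plate).
- handle (a point): Middle of the cover's handle, 100 mm above the cover's origin; axes as the cover's. A solid bar 18 mm thick (x), 80 mm long (y), 26 mm high, standing on the roof: grasp it from above across x.
- clip_l (a joint): White clip arm at the cover's +y end, 36 mm wide, hinged 56 mm above the underside, hook pointing inward at its foot. 0 = straight, as at the start and when snapped under the rim; grows (rad) as it is pushed outward against its spring, about 0.1 as the hook passes the rim.
- clip_r (a joint): The same arm at the -y end. Put on loosely, the cover stops 17 to 23 mm short of home on the two clip ramps; from there about 6 to 15 N straight down on the middle pushes both hooks over the rim; they spring in about 9 mm before home, and the rest goes freely until the skirt meets the foot plate.
- bottle: Filled sauce bottle with a yellow cap and a label, 54 mm in diameter, 166 mm high, standing. Origin: centre of its underside. Leave alone.
- tape: Roll of masking tape lying flat, 100 mm in diameter, 25 mm high. Origin: centre of its underside. Leave alone.
- screwdriver: Screwdriver with a red handle, 190 mm long, 26 mm thick, lying along its y axis. Origin: centre of its underside. Leave alone.

How it is judged:
On the way, in this order (a step that is already met when the one before it is completed fails the run):
1. the roll stands on the spindle, its underside on the rim plate, and the fingers have let go of it (horizontal distance between roll and seat below 0.008 m and z of roll in the frame of seat below 0.004 m and angle between roll's own z axis and vertical below 0.06 rad and contact force between the fingers and roll below 0.1 N), for 0.2 s.
2. the cover has been set over the rim, still proud, and is moving slower than 0.2 m/s (horizontal distance between cover and cassette below 0.012 m and z of cover in the frame of cassette between 0.018 and 0.045 m and linear speed of cover below 0.2 m/s), for 0.03 s.
At the end, for the whole second after the job is handed in: The cover is released and at rest, fully home (2.5 mm in height, 5 mm off the middle, tilt 0.03 rad, in line 0.08 rad), both clip arms back within 0.04 rad of straight; the roll stands on the spindle under it (8 mm off the middle, 4 mm in height, upright 0.06 rad) (z of cover in the frame of cassette below 0.0145 m and horizontal distance between cover and cassette below 0.005 m and angle between cover's own z axis and vertical below 0.03 rad and angle between the y axis of cover and the y axis of cassette, either way round below 0.08 rad and value of joint each of clip_l, clip_r below 0.04 rad and horizontal distance between roll and seat below 0.008 m and z of roll in the frame of seat below 0.004 m and angle between roll's own z axis and vertical below 0.06 rad and linear speed of cover below 0.02 m/s); the robot touches nothing.
It fails at once if the bottle was pushed more than 30 mm or tipped (distance of bottle from where it was at the start of the episode above 0.03 m or angle between bottle's own z axis and vertical above 0.3 rad).
It fails at once if the tape roll was pushed more than 30 mm (distance of tape from where it was at the start of the episode above 0.03 m).
It fails at once if the screwdriver was pushed more than 30 mm (distance of screwdriver from where it was at the start of the episode above 0.03 m).
It also fails if it takes over 64 s, if anything falls off the work surface, if the arm or the gripper's body presses on something with over 40 N, if the wrist force passes 120 N, or if a joint passes its speed limit or range.

## Working session

There is one attempt and no reset: what is moved stays moved. The work goes in short steps, Python scripts to look and compute and a shell command to move; the robot and the scene stay as the last step left them, time stands still between calls to the robot, and variables do not carry over. Pictures are saved under pics/ and viewed, and the job is handed in when it is done.

```bash
mkdir -p pics; cat > h.py <<'E'
import numpy as np, cv2
from workcell import bot, imaging, order
def grab(n,tag):
    p,d=imaging.read_camera(n); cv2.imwrite(f'pics/{tag}.png',p[...,::-1]); np.savez(f'pics/{tag}.npz',p=p,d=d); return p,d
def world(n,d):
    m=imaging.camera_model(n); f=192/np.tan(np.radians(m['fovy'])/2)
    v,u=np.mgrid[:384,:512]; c=np.stack([(u-m['cx'])/f*d,(v-m['cy'])/f*d,d,np.ones_like(d)],-1)
    return (c@np.linalg.inv(m['camera_from_world']).T)[...,:3]
E
python3 - <<'E'
from h import *
for n in('scene','top'):
    p,d=grab(n,n+'0'); m=imaging.camera_model(n); print(n,m['fovy'],m['cx'],m['cy'],np.linalg.inv(m['camera_from_world']).round(3).tolist())
print(bot.read_state())
E
```

```text
scene 51.182524469944994 257.7899466955423 190.8783421998879 [[-0.787, -0.473, 0.396, 0.136], [-0.617, 0.593, -0.517, 0.644], [0.01, -0.652, -0.758, 0.931], [0.0, 0.0, 0.0, 1.0]]
top 50.79000891413675 257.93113209939685 190.94153640528847 [[-0.02, -0.997, 0.07, 0.479], [-1.0, 0.019, -0.02, 0.082], [0.018, -0.071, -0.997, 1.301], [0.0, 0.0, 0.0, 1.0]]
{'time': 0.1, 'q': array([-1.26791013e+00,  2.64683414e-01,  1.60528426e+00,  8.96244915e-07,
        1.27370253e+00, -3.68845840e-02]), 'joint_vel': array([ 0.00139477,  0.00055174, -0.00326072, -0.0001412 ,  0.00094682,
       -0.00092907]), 'joint_torque': array([ 9.98546875e-05, -5.16707790e+01, -3.68590343e+01, -6.10171446e-05,
        6.25650355e-03, -6.33605987e-05]), 'tool_pos': array([ 0.22486942, -0.63609862,  0.4034571 ]), 'tcp_rot': array([-3.09433713e+00, -5.30798574e-01,  4.31140544e-04]), 'wrist_force': array([-0.6438533 , -0.56715821,  0.23544688]), 'torque': array([-0.02043194,  0.02592719,  0.00413079]), 'width': 1.0015547887302767}
```

View pics/scene0.png

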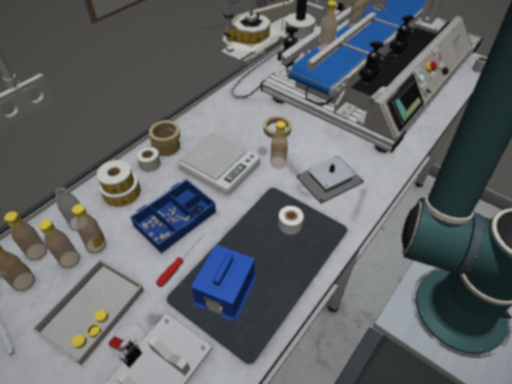

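View pics/top0.png

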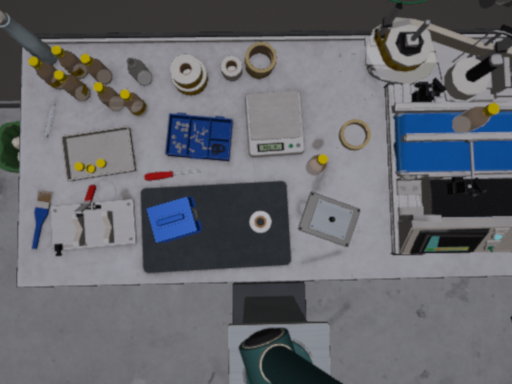

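The top view shows the cover at about (174,218), the roll at (260,222) and the cassette at (330,218). The bottle is at (317,163), the tape at (354,135) and the screwdriver at (172,175).

```bash
cat >> h.py <<'E'
def rect(P,mask):
    pts=P[mask][:,:2]; pts=pts[np.isfinite(pts).all(1)]
    (c,s,a)=cv2.minAreaRect((pts*1000).astype(np.float32)); return np.round(c,1),np.round(s,1),round(a,1),len(pts),np.median(P[mask][:,2]).round(4)
def box(u0,u1,v0,v1):
    m=np.zeros((384,512),bool); m[v0:v1,u0:u1]=1; return m
E
python3 - <<'E'
from h import *
d=np.load('pics/top0.npz')['d'];p=np.load('pics/top0.npz')['p'];P=world('top',d);z=P[...,2]
def show(n,b,lo,hi):
    m=b&(z>lo)&(z<hi)&(d>0); print(n,rect(P,m))
b=box(135,215,185,250)
show('handle',b,.097,.13);show('roof',b,.08,.093);show('coverall',b,.03,.13)
show('roll',box(240,280,205,240),.035,.06)
b=box(295,365,185,250)
show('foot',b,.007,.06);show('rim',b,.036,.046);show('spindle',b,.055,.08)
show('bottle',box(300,332,150,178),.05,.2);show('tape',box(335,375,115,155),.015,.04)
show('screw',box(140,176,166,185),.008,.04)
show('mat',box(210,235,230,260),-.02,.02);show('table',box(60,120,250,270),-.02,.02)
E
python3 - <<'E'
import cv2
a=cv2.imread('pics/top0.png')[140:270,130:375]; cv2.imwrite('pics/top0z.png',cv2.resize(a,None,fx=3.2,fy=3.2,interpolation=cv2.INTER_CUBIC))
E
```

```text
handle (array([484.2, 316.3]), array([48.6, 75.6]), 37.3, 177, np.float64(0.1151))
roof (array([486.8, 318.9]), array([106.2, 127.1]), 15.3, 1200, np.float64(0.0897))
coverall (array([487.1, 317.7]), array([106.2, 129.5]), 15.4, 1619, np.float64(0.0902))
roll (array([476. ,  54.2]), array([64.9, 64.9]), 88.9, 321, np.float64(0.0483))
foot (array([ 479.9, -167.5]), array([185.9, 158.7]), 79.7, 2083, np.float64(0.038))
rim (array([ 478.2, -167.3]), array([116.3,  96.3]), 69.3, 1037, np.float64(0.0416))
spindle (array([ 477.7, -166.8]), array([15.6, 15.3]), 89.3, 28, np.float64(0.0646))
bottle (array([ 643.4, -119.9]), array([51.8, 42.1]), 43.2, 306, np.float64(0.1176))
tape (array([ 748.5, -257.1]), array([95.7, 98.6]), 41.9, 340, np.float64(0.0239))
screw (array([628.1, 368.3]), array([25.1, 98. ]), 7.7, 214, np.float64(0.0221))
mat (array([402. , 174.3]), array([77.3, 92.3]), 88.9, 746, np.float64(0.0031))
table (array([363.5, 594.3]), array([190. ,  60.7]), 88.7, 1189, np.float64(-0.0003))
```

View pics/top0z.png

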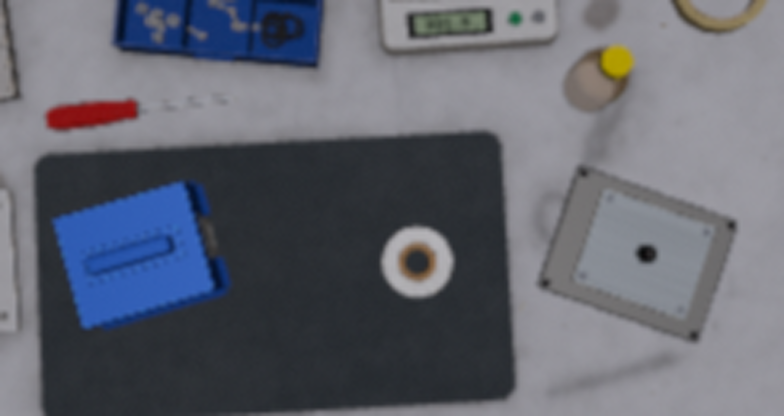

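```bash
cat >> h.py <<'E'
from scipy.spatial.transform import Rotation as Rn
def go(x,y,z,yaw=None):
    s=bot.read_state(); R=Rn.from_rotvec(s['tcp_rot']); M=R.as_matrix()
    e=M.T@(np.array([x,y,z])-s['tool_pos'])
    ty=np.degrees(np.arctan2(M[1,1],M[0,1]))
    if yaw is None: yaw=ty
    a=np.radians(yaw); T=np.array([[-np.sin(a),np.cos(a),0],[np.cos(a),np.sin(a),0],[0,0,-1]]).T
    r=np.degrees(Rn.from_matrix(M.T@T).as_rotvec())
    print('t',round(s['time'],2),'pos',s['tool_pos'].round(4),'ty',ty.round(2),'w',round(s['width'],3),'F',s['wrist_force'].round(1),'M',s['torque'].round(2))
    print('slide units',(e/.025).round(2),'rot units',(r/4).round(2))
E
python3 - <<'E'
from h import *
d=np.load('pics/top0.npz')['d'];P=world('top',d)
# height along corridor
q=P[(d>0)]
a=np.array([.225,-.636]);u=np.array([.342,.940]);n=np.array([-.94,.342])
r=q[:,:2]-a; s=r@u; k=r@n
for s0 in np.arange(0,.8,.08):
    m=(s>s0)&(s<s0+.08)&(abs(k)<.08)&(q[:,2]<.35); print(s0.round(2), q[m][:,2].max().round(3) if m.any() else None)
go(.476,.0542,.30)
E
```

```text
0.0 0.263
0.08 0.007
0.16 0.128
0.24 0.146
0.32 0.147
0.4 0.05
0.48 0.073
0.56 0.048
0.64 0.053
0.72 0.056
t 0.1 pos [ 0.2249 -0.6361  0.4035] ty -70.53 w 1.002 F [-0.6 -0.6  0.2] M [-0.02  0.03  0.  ]
slide units [ 18.67 -22.68   4.19] rot units [-0.03 -0.   -0.  ]
```

```bash
python3 -m creep '[{"slide":[0.8,-1,0],"angular":[0,0,0]},{"slide":[0.8,-1,0],"angular":[0,0,0]},{"slide":[0.8,-1,0],"angular":[0,0,0]},{"slide":[0.8,-1,0],"angular":[0,0,0]},{"slide":[0.8,-1,0],"angular":[0,0,0]}]' -1
python3 -m creep '[{"slide":[0.8,-1,0],"angular":[0,0,0]},{"slide":[0.8,-1,0],"angular":[0,0,0]},{"slide":[0.8,-1,0],"angular":[0,0,0]},{"slide":[0.8,-1,0],"angular":[0,0,0]},{"slide":[0.8,-1,0],"angular":[0,0,0]}]'
python3 -c "
from h import *
go(.476,.0542,.30)"
```

```text
time: 0.52
tool_pos: [0.2777, -0.4837, 0.4039]
tcp_rot: [-3.095, -0.53, 0.0]
wrist_force: [1.6, 0.4, 0.8]
width: 1.0
time: 0.93
tool_pos: [0.3302, -0.3324, 0.4042]
tcp_rot: [-3.096, -0.53, 0.0]
wrist_force: [0.7, -0.1, -0.1]
width: 1.005
t 0.93 pos [ 0.3302 -0.3324  0.4042] ty -70.55 w 1.005 F [ 0.7 -0.1 -0.1] M [-0.05  0.01 -0.01]
slide units [ 10.65 -12.64   4.18] rot units [-0.01  0.    0.  ]
```

```bash
python3 -m creep '[{"slide":[0.82,-1,0],"angular":[0,0,0]},{"slide":[0.82,-1,0],"angular":[0,0,0]},{"slide":[0.82,-1,0],"angular":[0,0,0]},{"slide":[0.82,-1,0],"angular":[0,0,0]},{"slide":[0.82,-1,0],"angular":[0,0,0]}]' -1
python3 -m creep '[{"slide":[0.84,-1,0.4],"angular":[0,0,0]},{"slide":[0.84,-1,0.8],"angular":[0,0,0]},{"slide":[0.84,-1,0.8],"angular":[0,0,0]},{"slide":[0.84,-1,0.8],"angular":[0,0,0]},{"slide":[0.84,-1,0.8],"angular":[0,0,0]}]'
python3 -c "
from h import *
go(.476,.0542,.26)"
```

```text
time: 1.35
tool_pos: [0.3851, -0.1804, 0.4044]
tcp_rot: [-3.096, -0.531, 0.0]
wrist_force: [1.1, -0.6, -0.0]
width: 0.996
time: 1.77
tool_pos: [0.4424, -0.0275, 0.3138]
tcp_rot: [3.096, 0.531, 0.001]
wrist_force: [0.2, 0.6, -0.1]
width: 0.999
t 1.77 pos [ 0.4424 -0.0275  0.3138] ty -70.53 w 0.999 F [ 0.2  0.6 -0.1] M [-0.03 -0.04 -0.02]
slide units [ 2.35 -2.63  2.15] rot units [ 0.   -0.01  0.  ]
```

```bash
python3 -m creep '[{"slide":[0.8,-0.8,0.5],"angular":[0,0,0]},{"slide":[0.8,-0.8,0.7],"angular":[0,0,0]},{"slide":[0.6,-0.8,0.7],"angular":[0,0,0]},{"slide":[0,0,0],"angular":[0,0,0]},{"slide":[0,0,0],"angular":[0,0,0]}]'
python3 -c "
from h import *
go(.476,.0542,.26)"
```

```text
time: 2.18
tool_pos: [0.4737, 0.0468, 0.2655]
tcp_rot: [-3.095, -0.536, 0.006]
wrist_force: [-0.1, -1.0, 0.1]
width: 1.0
t 2.18 pos [0.4737 0.0468 0.2655] ty -70.37 w 1.0 F [-0.1 -1.   0.1] M [ 0.    0.03 -0.03]
slide units [ 0.19 -0.25  0.22] rot units [-0.01  0.06  0.  ]
```

```bash
python3 -m creep '[{"slide":[0.19,-0.25,0],"angular":[0,0,0]},{"slide":[0,0,0.9],"angular":[0,0,0]},{"slide":[0,0,0.9],"angular":[0,0,0]},{"slide":[0,0,0.9],"angular":[0,0,0]},{"slide":[0,0,0.6],"angular":[0,0,0]}]'
python3 -c "
from h import *
go(.476,.0542,.183)
grab('scene','s1')"
```

```text
time: 2.6
tool_pos: [0.4766, 0.0525, 0.1841]
tcp_rot: [3.097, 0.529, 0.001]
wrist_force: [-0.3, -1.2, -0.1]
width: 1.0
t 2.6 pos [0.4766 0.0525 0.1841] ty -70.63 w 1.0 F [-0.3 -1.2 -0.1] M [-0.05  0.04  0.02]
slide units [ 0.   -0.07  0.04] rot units [ 0.   -0.01  0.  ]
```

View pics/s1.png

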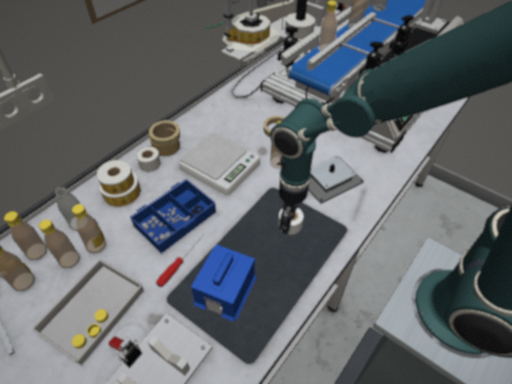

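The gripper straddles the roll at about (290,220) and nothing else has moved. Closing the fingers.

```bash
python3 -m creep '[{"slide":[0,-0.05,0],"angular":[0,0,0]},{"slide":[0,0,0],"angular":[0,0,0]},{"slide":[0,0,0],"angular":[0,0,0]},{"slide":[0,0,0],"angular":[0,0,0]},{"slide":[0,0,0],"angular":[0,0,0]}]' 1 30
python3 -m creep '[{"slide":[0,0,0],"angular":[0,0,0]},{"slide":[0,0,0],"angular":[0,0,0]},{"slide":[0,0,0],"angular":[0,0,0]}]'
python3 -c "
from h import *
go(.476,.0542,.3)"
```

```text
time: 3.07
tool_pos: [0.4771, 0.0543, 0.1859]
tcp_rot: [3.096, 0.531, 0.004]
wrist_force: [0.4, 0.5, -1.7]
width: 0.795
time: 3.32
tool_pos: [0.4769, 0.0544, 0.1855]
tcp_rot: [3.096, 0.531, 0.002]
wrist_force: [-0.9, -1.0, 4.9]
width: 0.796
t 3.32 pos [0.4769 0.0544 0.1855] ty -70.53 w 0.796 F [-0.9 -1.   4.9] M [-0.02  0.13  0.05]
slide units [-0.03 -0.   -4.58] rot units [ 0.01 -0.02  0.  ]
```

```bash
python3 -m creep '[{"slide":[0,0,-0.5],"angular":[0,0,0]},{"slide":[0,0,-0.9],"angular":[0,0,0]},{"slide":[0,0,-0.9],"angular":[0,0,0]},{"slide":[0,0,-0.9],"angular":[0,0,0]},{"slide":[0,0,-0.8],"angular":[0,0,0]}]'
python3 - <<'E'
from h import *
go(.4778,-.167,.285)
p,d=grab('scene','s2')
cv2.imwrite('pics/s2z.png',cv2.resize(p[130:290,200:370,::-1],None,fx=3.5,fy=3.5))
E
```

```text
time: 3.73
tool_pos: [0.4762, 0.0544, 0.2857]
tcp_rot: [-3.096, -0.531, 0.0]
wrist_force: [0.5, 0.6, -0.8]
width: 0.797
t 3.73 pos [0.4762 0.0544 0.2857] ty -70.52 w 0.797 F [ 0.5  0.6 -0.8] M [ 0.   -0.05 -0.04]
slide units [-2.89  8.37  0.03] rot units [-0.  0.  0.]
```

View pics/s2z.png

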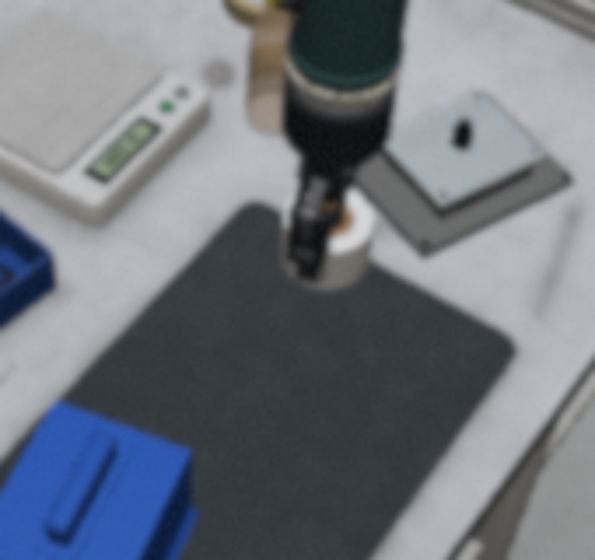

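The roll is lifted and looks level. The fingers hold it at about (320,240) in the zoomed view. Moving it over the cassette.

```bash
python3 -m creep '[{"slide":[-0.3,0.8,0],"angular":[0,0,0]},{"slide":[-0.3,0.9,0],"angular":[0,0,0]},{"slide":[-0.3,0.9,0],"angular":[0,0,0]},{"slide":[-0.3,0.9,0],"angular":[0,0,0]},{"slide":[-0.3,0.9,0],"angular":[0,0,0]}]'
python3 -m creep '[{"slide":[-0.4,0.9,0],"angular":[0,0,0]},{"slide":[-0.4,0.9,0],"angular":[0,0,0]},{"slide":[-0.3,0.9,0],"angular":[0,0,0]},{"slide":[-0.29,0.9,0],"angular":[0,0,0]},{"slide":[0,0.37,0],"angular":[0,0,0]}]'
python3 -m creep '[{"slide":[0,0,0],"angular":[0,0,0]},{"slide":[0,0,0],"angular":[0,0,0]}]'
python3 - <<'E'
from h import *
go(.4778,-.167,.2245)
p,d=grab('scene','s3')
cv2.imwrite('pics/s3z.png',cv2.resize(p[80:240,240:410,::-1],None,fx=3.5,fy=3.5))
p,d=grab('top','t3')
cv2.imwrite('pics/t3z.png',cv2.resize(p[150:270,270:400,::-1],None,fx=4,fy=4))
E
```

```text
time: 4.2
tool_pos: [0.4772, -0.0627, 0.284]
tcp_rot: [-3.096, -0.532, 0.001]
wrist_force: [0.7, -0.3, 0.4]
width: 0.798
time: 4.62
tool_pos: [0.4775, -0.1692, 0.284]
tcp_rot: [3.096, 0.528, -0.001]
wrist_force: [0.5, -0.0, -0.6]
width: 0.794
time: 4.78
tool_pos: [0.4779, -0.1669, 0.2841]
tcp_rot: [-3.096, -0.529, 0.001]
wrist_force: [0.3, 0.6, -0.3]
width: 0.792
t 4.78 pos [ 0.4779 -0.1669  0.2841] ty -70.6 w 0.792 F [ 0.3  0.6 -0.3] M [ 0.05  0.04 -0.  ]
slide units [-0.    0.01  2.38] rot units [-0.02  0.01  0.  ]
```

View pics/s3z.png

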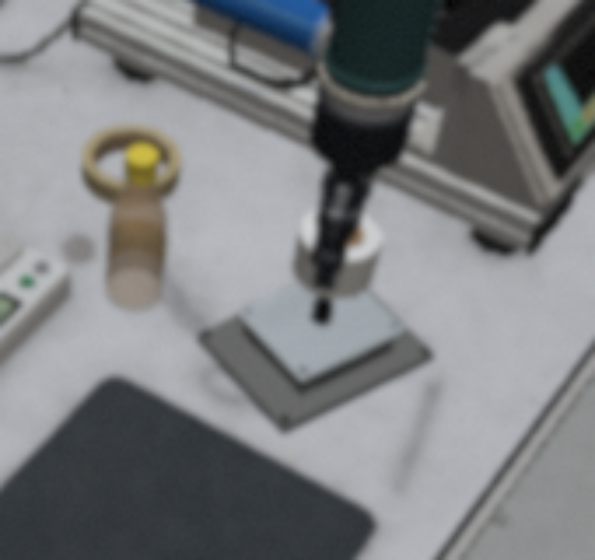

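View pics/t3z.png

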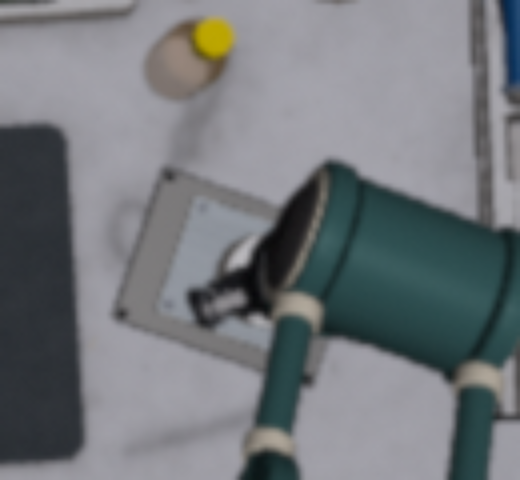

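```bash
python3 -m creep '[{"slide":[0,0,0.5],"angular":[0,0,0]},{"slide":[0,0,0.5],"angular":[0,0,0]},{"slide":[0,0,0.5],"angular":[0,0,0]},{"slide":[0,0,0.5],"angular":[0,0,0]},{"slide":[0,0,0.3],"angular":[0,0,0]}]'
python3 -c "
from h import *
go(.4778,-.167,.2245)"
```

```text
time: 5.3
tool_pos: [0.4775, -0.1655, 0.2258]
tcp_rot: [-3.095, -0.534, 0.002]
wrist_force: [-0.2, 0.5, -0.3]
width: 0.801
t 5.3 pos [ 0.4775 -0.1655  0.2258] ty -70.44 w 0.801 F [-0.2  0.5 -0.3] M [ 0.   -0.02  0.  ]
slide units [-0.01  0.06  0.05] rot units [-0.02  0.02  0.  ]
```

```bash
python3 -m creep '[{"slide":[0,0,0.06],"angular":[0,0,0]},{"slide":[0,0,0.04],"angular":[0,0,0]},{"slide":[0,0,0],"angular":[0,0,0]}]'
python3 -c "
from h import *
go(.4778,-.167,.2245)"
```

```text
time: 5.55
tool_pos: [0.4781, -0.1666, 0.2249]
tcp_rot: [-3.096, -0.532, -0.0]
wrist_force: [-0.4, 0.0, -0.7]
width: 0.793
t 5.55 pos [ 0.4781 -0.1666  0.2249] ty -70.49 w 0.793 F [-0.4  0.  -0.7] M [-0.03 -0.01  0.04]
slide units [-0.02  0.01  0.02] rot units [-0. -0. -0.]
```

```bash
python3 -m creep '[{"slide":[0,0,0.06],"angular":[0,0,0]},{"slide":[0,0,0],"angular":[0,0,0]}]'
python3 -c "
from h import *
go(.4778,-.167,.2245)"
```

```text
time: 5.72
tool_pos: [0.4785, -0.167, 0.2244]
tcp_rot: [3.096, 0.531, 0.002]
wrist_force: [-0.4, 2.3, 3.6]
width: 0.796
t 5.72 pos [ 0.4785 -0.167   0.2244] ty -70.54 w 0.796 F [-0.4  2.3  3.6] M [0.33 0.19 0.01]
slide units [-0.03 -0.01 -0.01] rot units [ 0.01 -0.02  0.  ]
```

```bash
python3 -m creep '[{"slide":[0,0,0],"angular":[0,0,0]},{"slide":[0,0,0],"angular":[0,0,0]},{"slide":[0,0,0],"angular":[0,0,0]},{"slide":[0,0,0],"angular":[0,0,0]},{"slide":[0,0,0],"angular":[0,0,0]}]' -1
python3 -m creep '[{"slide":[0,0,0],"angular":[0,0,0]},{"slide":[0,0,0],"angular":[0,0,0]},{"slide":[0,0,-0.5],"angular":[0,0,0]},{"slide":[0,0,-1],"angular":[0,0,0]},{"slide":[0,0,-1],"angular":[0,0,0]}]'
python3 - <<'E'
from h import *
go(.4868,.318,.40,15.3)
p,d=grab('scene','s4')
cv2.imwrite('pics/s4z.png',cv2.resize(p[80:240,240:410,::-1],None,fx=3.5,fy=3.5))
E
```

```text
time: 6.13
tool_pos: [0.478, -0.1671, 0.2232]
tcp_rot: [3.096, 0.531, 0.0]
wrist_force: [-0.9, -0.1, -0.8]
width: 0.998
time: 6.55
tool_pos: [0.4772, -0.1667, 0.285]
tcp_rot: [-3.094, -0.531, 0.005]
wrist_force: [0.8, 0.1, -0.2]
width: 0.997
t 6.55 pos [ 0.4772 -0.1667  0.285 ] ty -70.53 w 0.997 F [ 0.8  0.1 -0.2] M [-0.05  0.02 -0.02]
slide units [  6.81 -18.16  -4.57] rot units [-6.000e-02  1.000e-02 -2.146e+01]
```

View pics/s4z.png

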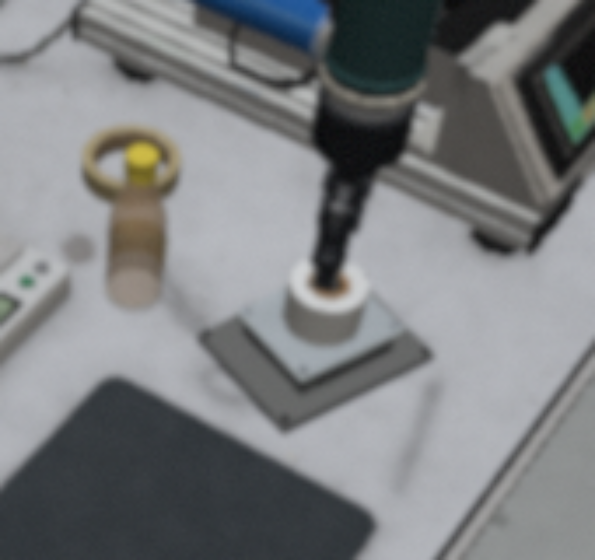

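```bash
python3 -m creep '[{"slide":[0.32,-0.85,-0.6],"angular":[0,0,-1]},{"slide":[0.38,-0.82,-0.6],"angular":[0,0,-1]},{"slide":[0.44,-0.79,-0.6],"angular":[0,0,-1]},{"slide":[0.5,-0.76,-0.6],"angular":[0,0,-1]},{"slide":[0.55,-0.72,-0.6],"angular":[0,0,-1]}]'
python3 -m creep '[{"slide":[0.58,-0.69,0],"angular":[0,0,-1]},{"slide":[0.62,-0.65,0],"angular":[0,0,-1]},{"slide":[0.66,-0.61,0],"angular":[0,0,-1]},{"slide":[0.7,-0.57,0],"angular":[0,0,-1]},{"slide":[0.74,-0.52,0],"angular":[0,0,-1]}]'
python3 -c "
from h import *
go(.4868,.318,.36,15.3)"
```

```text
time: 7.02
tool_pos: [0.4809, -0.0528, 0.3613]
tcp_rot: [2.955, 1.065, 0.0]
wrist_force: [0.9, 0.1, 0.6]
width: 0.999
time: 7.43
tool_pos: [0.4807, 0.06, 0.3607]
tcp_rot: [2.725, 1.563, 0.001]
wrist_force: [0.2, 0.3, 0.5]
width: 1.001
t 7.43 pos [0.4807 0.06   0.3607] ty -30.33 w 1.001 F [0.2 0.3 0.5] M [-0.04  0.02  0.01]
slide units [ 9.03 -5.    0.03] rot units [ 1.000e-02 -0.000e+00 -1.141e+01]
```

```bash
python3 -m creep '[{"slide":[0.78,-0.46,0],"angular":[0,0,-1]},{"slide":[0.81,-0.4,0],"angular":[0,0,-1]},{"slide":[0.84,-0.34,0],"angular":[0,0,-1]},{"slide":[0.86,-0.28,0],"angular":[0,0,-1]},{"slide":[0.88,-0.22,0],"angular":[0,0,-1]}]'
python3 -m creep '[{"slide":[0.9,-0.16,0],"angular":[0,0,-1]},{"slide":[0.9,-0.1,0],"angular":[0,0,-1]},{"slide":[0.9,-0.04,0],"angular":[0,0,-1]},{"slide":[0.9,0.02,0],"angular":[0,0,-1]},{"slide":[0.9,0.1,0],"angular":[0,0,-1]}]'
python3 - <<'E'
from h import *
go(.4868,.318,.36,15.3)
p,d=grab('top','t5')
P=world('top',d);z=P[...,2]
b=box(295,365,185,250)
for n,lo,hi in(('roll',.08,.1),('rim',.037,.046)):
    m=b&(z>lo)&(z<hi)&(d>0);print(n,rect(P,m))
b=box(135,215,185,250)
for n,lo,hi in(('handle',.106,.125),('roof',.08,.095)):
    m=b&(z>lo)&(z<hi)&(d>0);print(n,rect(P,m))
cv2.imwrite('pics/t5z.png',cv2.resize(p[140:270,130:375,::-1],None,fx=3.2,fy=3.2))
E
```

```text
time: 7.85
tool_pos: [0.4814, 0.1732, 0.3606]
tcp_rot: [2.412, 2.012, 0.0]
wrist_force: [0.2, -1.1, -0.6]
width: 1.002
time: 8.27
tool_pos: [0.4819, 0.2864, 0.3605]
tcp_rot: [2.026, 2.401, -0.0]
wrist_force: [0.8, 0.4, 0.5]
width: 0.998
t 8.27 pos [0.4819 0.2864 0.3605] ty 9.67 w 0.998 F [0.8 0.4 0.5] M [ 0.01 -0.02 -0.03]
slide units [1.21 0.41 0.02] rot units [-0.    0.   -1.41]
roll (array([ 477.6, -166.2]), array([65.4, 66.7]), 42.4, 352, np.float64(0.0872))
rim (array([ 477.8, -167.2]), array([115.9,  96. ]), 68.9, 647, np.float64(0.0418))
handle (array([495.5, 283.2]), array([15.1,  6.4]), 14.5, 15, np.float64(0.1133))
roof (array([486.7, 318.6]), array([106.1, 126. ]), 15.5, 485, np.float64(0.0897))
```

View pics/t5z.png

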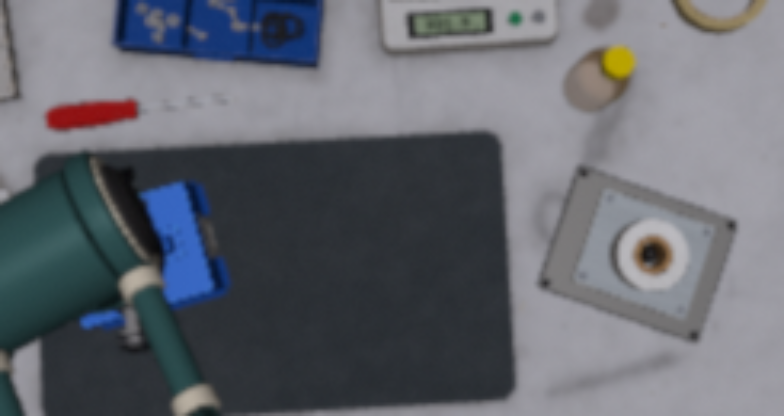

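The roll stands upright on the spindle at about (652,255) in the zoomed view. Its top measures 87 mm and it is within about 1 mm of centre. Next I'll refine the handle position from the first picture.

```bash
python3 - <<'E'
from h import *
for t,n,b in(('top0','top',box(135,215,185,250)),('scene0','scene',box(180,265,235,325))):
    d=np.load(f'pics/{t}.npz')['d'];P=world(n,d);z=P[...,2]
    for lo in(.106,.110,.113):
        m=b&(z>lo)&(z<.125)&(d>0); print(t,'h',rect(P,m), P[m][:,:2].mean(0).round(4))
    m=b&(z>.083)&(z<.0945)&(d>0); print(t,'roof',rect(P,m))
b=box(305,360,160,200); m=b&(z>.036)&(z<.046)&(d>0)
print('rim scene',rect(P,m))
go(.4865,.3184,.30,15.3)
E
```

```text
top0 h (array([486.8, 318.6]), array([18.3, 80.3]), 15.3, 171, np.float64(0.1152)) [0.4865 0.3181]
top0 h (array([486.5, 318.5]), array([17.7, 80.3]), 15.3, 162, np.float64(0.1153)) [0.4863 0.3185]
top0 h (array([486.1, 317.8]), array([17. , 79.1]), 15.7, 138, np.float64(0.1156)) [0.4868 0.3177]
top0 roof (array([486.8, 318.9]), array([106.2, 127.1]), 15.3, 1304, np.float64(0.09))
scene0 h (array([484.5, 318.8]), array([18.9, 79.4]), 15.8, 252, np.float64(0.1142)) [0.4827 0.3208]
scene0 h (array([484.9, 319. ]), array([18.7, 79.4]), 14.8, 233, np.float64(0.1144)) [0.4832 0.3205]
scene0 h (array([484.3, 319.8]), array([16.6, 77. ]), 14.1, 183, np.float64(0.1149)) [0.484 0.32 ]
scene0 roof (array([484.8, 318.6]), array([106.9, 127.7]), 15.2, 1897, np.float64(0.0894))
rim scene (array([ 476.4, -167.1]), array([118.4,  98. ]), 70.2, 808, np.float64(0.0412))
t 8.32 pos [0.4821 0.2894 0.3607] ty 9.92 w 1.004 F [0.4 2.9 0.8] M [ 0.1  -0.07  0.03]
slide units [1.1  0.37 2.43] rot units [ 0.02 -0.05 -1.35]
```

```bash
python3 -m creep '[{"slide":[0.55,0.2,0],"angular":[0,0,-0.7]},{"slide":[0.55,0.1,0.8],"angular":[0,0,-0.65]},{"slide":[0,0,0.8],"angular":[0,0,0]},{"slide":[0,0,0],"angular":[0,0,0]},{"slide":[0,0,0],"angular":[0,0,0]}]'
python3 -c "
from h import *
go(.4865,.3185,.266,15.3)"
```

```text
time: 8.73
tool_pos: [0.4836, 0.3132, 0.3191]
tcp_rot: [-1.915, -2.489, 0.006]
wrist_force: [0.1, -0.4, 0.3]
width: 0.999
t 8.73 pos [0.4836 0.3132 0.3191] ty 14.87 w 0.999 F [ 0.1 -0.4  0.3] M [-0.02 -0.01 -0.04]
slide units [0.18 0.18 2.12] rot units [-0.05  0.02 -0.11]
```

```bash
python3 -m creep '[{"slide":[0.18,0.18,0],"angular":[0,0,-0.11]},{"slide":[0,0,0.7],"angular":[0,0,0]},{"slide":[0,0,0.7],"angular":[0,0,0]},{"slide":[0,0,0.7],"angular":[0,0,0]},{"slide":[0,0,0],"angular":[0,0,0]}]'
python3 - <<'E'
from h import *
go(.4865,.3185,.266,15.3)
p,d=grab('scene','s6')
cv2.imwrite('pics/s6z.png',cv2.resize(p[190:340,160:310,::-1],None,fx=4,fy=4))
E
```

```text
time: 9.15
tool_pos: [0.4869, 0.3184, 0.2662]
tcp_rot: [-1.906, -2.496, 0.005]
wrist_force: [-0.7, -0.9, -0.2]
width: 0.998
t 9.15 pos [0.4869 0.3184 0.2662] ty 15.28 w 0.998 F [-0.7 -0.9 -0.2] M [ 0.02  0.04 -0.07]
slide units [ 0.01 -0.02  0.01] rot units [-0.05  0.01 -0.01]
```

View pics/s6z.png

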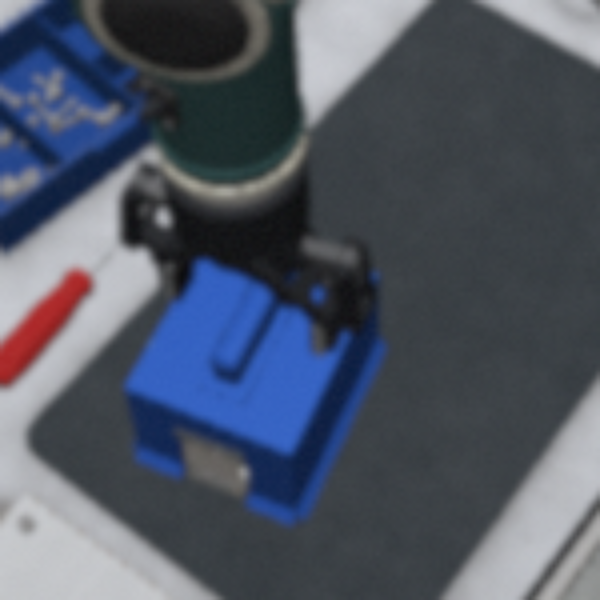

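The fingers stand on either side of the handle at about (245,330) in the zoomed view, and they clear the roof. Closing with more force, since the press follows.

```bash
python3 -m creep '[{"slide":[0,0,0],"angular":[0,0,0]},{"slide":[0,0,0],"angular":[0,0,0]},{"slide":[0,0,0],"angular":[0,0,0]},{"slide":[0,0,0],"angular":[0,0,0]},{"slide":[0,0,0],"angular":[0,0,0]}]' 1 80
python3 -m creep '[{"slide":[0,0,0],"angular":[0,0,0]},{"slide":[0,0,0],"angular":[0,0,0]},{"slide":[0,0,0],"angular":[0,0,0]},{"slide":[0,0,0],"angular":[0,0,0]},{"slide":[0,0,0],"angular":[0,0,0]}]'
python3 -c "
from h import *
go(.4865,.3185,.266,15.3)"
```

```text
time: 9.62
tool_pos: [0.4878, 0.3192, 0.2692]
tcp_rot: [1.905, 2.497, 0.002]
wrist_force: [-0.6, 0.7, -0.6]
width: 0.3
time: 10.03
tool_pos: [0.4876, 0.3192, 0.2688]
tcp_rot: [1.906, 2.497, 0.001]
wrist_force: [-2.1, -0.4, 5.2]
width: 0.188
t 10.03 pos [0.4876 0.3192 0.2688] ty 15.31 w 0.188 F [-2.1 -0.4  5.2] M [-0.08  0.18 -0.02]
slide units [-0.02 -0.05  0.11] rot units [ 0.01 -0.    0.  ]
```

```bash
python3 -m creep '[{"slide":[0,0,0],"angular":[0,0,0]},{"slide":[0,0,-0.3],"angular":[0,0,0]},{"slide":[0,0,-0.7],"angular":[0,0,0]},{"slide":[0,0,0],"angular":[0,0,0]},{"slide":[0,0,0],"angular":[0,0,0]}]'
python3 - <<'E'
from h import *
go(.4868,.3185,.42,15.3)
p,d=grab('scene','s7')
cv2.imwrite('pics/s7z.png',cv2.resize(p[190:340,160:310,::-1],None,fx=4,fy=4))
E
```

```text
time: 10.45
tool_pos: [0.4879, 0.3193, 0.2938]
tcp_rot: [1.905, 2.497, 0.003]
wrist_force: [0.1, -1.1, -1.6]
width: 0.191
t 10.45 pos [0.4879 0.3193 0.2938] ty 15.31 w 0.191 F [ 0.1 -1.1 -1.6] M [ 0.01 -0.01 -0.01]
slide units [-0.02 -0.04 -5.05] rot units [ 0.03 -0.01  0.  ]
```

View pics/s7z.png

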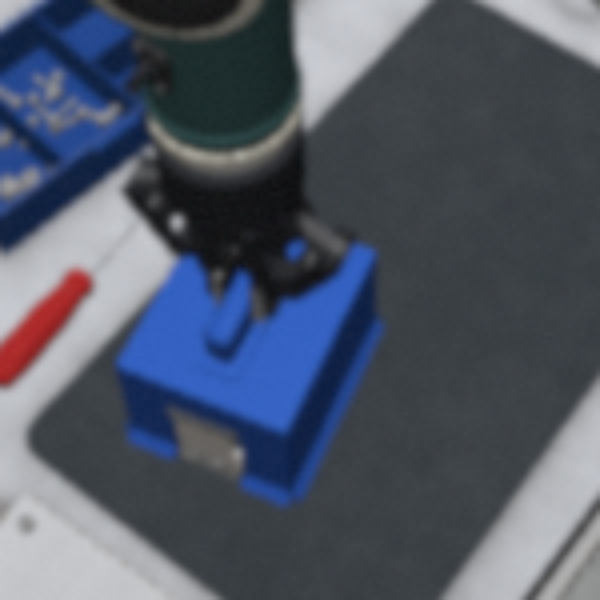

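The cover is off the mat and hangs level, with the fingers on the handle at about (240,300) in the zoomed view. Lifting further and carrying it over.

```bash
python3 -m creep '[{"slide":[0,0,-0.7],"angular":[0,0,0]},{"slide":[0,0,-0.9],"angular":[0,0,0]},{"slide":[0,0,-0.9],"angular":[0,0,0]},{"slide":[0,0,-0.9],"angular":[0,0,0]},{"slide":[0,0,-0.9],"angular":[0,0,0]}]'
python3 -m creep '[{"slide":[-0.5,-0.1,0],"angular":[0,0,0.5]},{"slide":[-0.8,-0.2,0],"angular":[0,0,0.5]},{"slide":[-0.8,-0.15,0],"angular":[0,0,0.5]},{"slide":[-0.8,-0.1,0],"angular":[0,0,0.5]},{"slide":[-0.8,-0.1,0],"angular":[0,0,0.5]}]'
python3 -c "
from h import *
go(.4778,-.1672,.40,-20.7)"
```

```text
time: 10.92
tool_pos: [0.4871, 0.3188, 0.3999]
tcp_rot: [-1.905, -2.497, 0.004]
wrist_force: [1.9, 0.3, -1.8]
width: 0.189
time: 11.33
tool_pos: [0.4885, 0.2232, 0.3979]
tcp_rot: [-2.119, -2.318, 0.006]
wrist_force: [0.2, -0.3, -2.0]
width: 0.189
t 11.33 pos [0.4885 0.2232 0.3979] ty 5.13 w 0.189 F [ 0.2 -0.3 -2. ] M [ 0.02 -0.02 -0.02]
slide units [-15.52  -1.82  -0.06] rot units [-0.04  0.03  6.46]
```

```bash
python3 -m creep '[{"slide":[-0.85,-0.08,0],"angular":[0,0,0.5]},{"slide":[-0.85,-0.06,0],"angular":[0,0,0.5]},{"slide":[-0.85,-0.03,0],"angular":[0,0,0.5]},{"slide":[-0.85,0,0],"angular":[0,0,0.5]},{"slide":[-0.85,0.03,0],"angular":[0,0,0.5]}]'
python3 -m creep '[{"slide":[-0.85,0.06,0],"angular":[0,0,0.5]},{"slide":[-0.85,0.1,0],"angular":[0,0,0.5]},{"slide":[-0.85,0.13,0],"angular":[0,0,0.5]},{"slide":[-0.85,0.16,0],"angular":[0,0,0.5]},{"slide":[-0.85,0.19,0],"angular":[0,0,0.5]}]'
python3 -c "
from h import *
go(.4778,-.1672,.40,-20.7)"
```

```text
time: 11.75
tool_pos: [0.4871, 0.1168, 0.3979]
tcp_rot: [-2.313, -2.124, 0.005]
wrist_force: [-0.3, -0.2, -2.5]
width: 0.19
time: 12.17
tool_pos: [0.4867, 0.0094, 0.398]
tcp_rot: [-2.489, -1.914, 0.005]
wrist_force: [0.3, -0.2, -1.5]
width: 0.192
t 12.17 pos [0.4867 0.0094 0.398 ] ty -14.89 w 0.192 F [ 0.3 -0.2 -1.5] M [-0.01  0.01  0.02]
slide units [-6.92  1.47 -0.08] rot units [-0.05  0.02  1.45]
```

```bash
python3 -m creep '[{"slide":[-0.85,0.19,0],"angular":[0,0,0.5]},{"slide":[-0.85,0.2,0],"angular":[0,0,0.5]},{"slide":[-0.85,0.22,0],"angular":[0,0,0.45]},{"slide":[-0.85,0.22,0],"angular":[0,0,0]},{"slide":[-0.85,0.22,0],"angular":[0,0,0]}]'
python3 -m creep '[{"slide":[-0.85,0.25,0],"angular":[0,0,0]},{"slide":[-0.8,0.3,0],"angular":[0,0,0]},{"slide":[-0.5,0.2,0],"angular":[0,0,0]},{"slide":[0,0,0],"angular":[0,0,0]},{"slide":[0,0,0],"angular":[0,0,0]}]'
python3 - <<'E'
from h import *
go(.4778,-.1672,.40,-20.7)
for n in('scene','top'):
    p,d=grab(n,n+'8')
p=np.load('pics/scene8.npz')['p']
cv2.imwrite('pics/s8z.png',cv2.resize(p[80:240,240:410,::-1],None,fx=3.5,fy=3.5))
P=world('scene',np.load('pics/scene8.npz')['d']);z=P[...,2]
for lo,hi in ((.2,.215),(.205,.235)):
    m=box(250,410,80,240)&(z>lo)&(z<hi); print(rect(P,m))
p=np.load('pics/top8.npz')['p']
cv2.imwrite('pics/t8z.png',cv2.resize(p[150:270,270:400,::-1],None,fx=4,fy=4))
E
```

```text
time: 12.58
tool_pos: [0.4782, -0.0995, 0.398]
tcp_rot: [-2.581, -1.787, 0.004]
wrist_force: [0.7, 0.2, -1.7]
width: 0.192
time: 13.0
tool_pos: [0.4773, -0.1557, 0.3984]
tcp_rot: [-2.582, -1.785, 0.003]
wrist_force: [-0.1, 0.8, -2.0]
width: 0.186
t 13.0 pos [ 0.4773 -0.1557  0.3984] ty -20.67 w 0.186 F [-0.1  0.8 -2. ] M [-0.01 -0.03 -0.01]
slide units [-0.42  0.18 -0.06] rot units [-0.05 -0.    0.01]
(array([ 491.4, -240.8]), array([204.6, 333.6]), 24.3, 300, np.float64(0.2065))
(array([ 541.9, -206.7]), array([149.9, 306.5]), 52.9, 1114, np.float64(0.2189))
```

View pics/s8z.png

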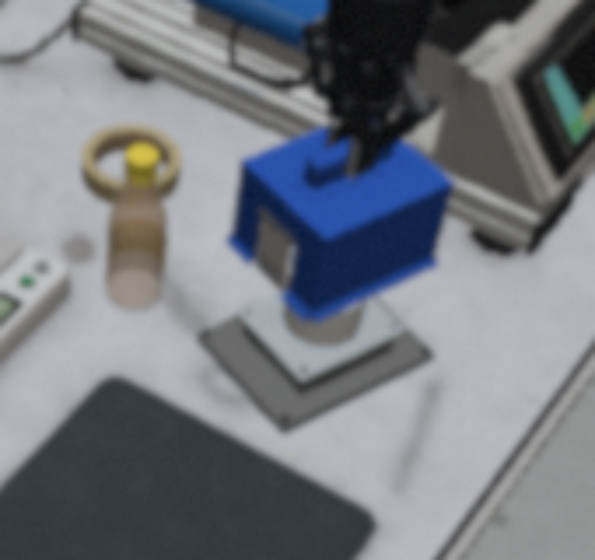

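View pics/t8z.png

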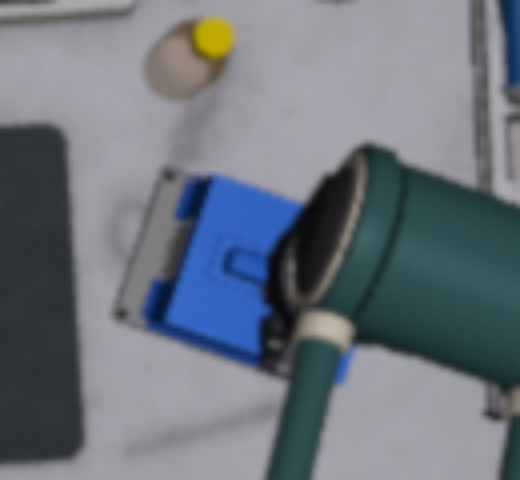

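The cover hangs level above the roll, with its near corner at about (318,240) in the zoomed view. Its long axis lies along the base's long axis. Closing the last 11 mm sideways, then measuring the roof.

```bash
python3 -m creep '[{"slide":[-0.42,0.18,0],"angular":[0,0,0]},{"slide":[0,0,0],"angular":[0,0,0]},{"slide":[0,0,0],"angular":[0,0,0]}]'
cat > roof.py <<'E'
from h import *
import sys
def roof(zr,tag):
    s=bot.read_state()['tool_pos']
    for n in('scene','top'):
        p,d=grab(n,n+tag); P=world(n,d); z=P[...,2]; q=p.astype(int)
        blue=(q[...,2]>q[...,0]+40)&(q[...,2]>q[...,1]+30)&(np.hypot(P[...,0]-.478,P[...,1]+.167)<.14)
        m=blue&(abs(z-zr)<.006); A=P[m]
        c,*_=np.linalg.lstsq(np.c_[A[:,:2]-A[:,:2].mean(0),np.ones(len(A))],A[:,2],rcond=None)
        print(n,rect(P,m),'slope',c[:2].round(4))
E
python3 - <<'E'
from roof import *
go(.4778,-.1672,.40,-20.7)
roof(bot.read_state()['tool_pos'][2]-.2688+.090,'9')
E
```

```text
time: 13.35
tool_pos: [0.4789, -0.1664, 0.4006]
tcp_rot: [2.581, 1.791, 0.0]
wrist_force: [0.5, 0.4, -1.6]
width: 0.191
t 13.35 pos [ 0.4789 -0.1664  0.4006] ty -20.5 w 0.191 F [ 0.5  0.4 -1.6] M [ 0.05 -0.05  0.05]
slide units [-0.05 -0.03  0.03] rot units [0.   0.   0.05]
scene (array([ 477.7, -165.2]), array([128.4, 108.3]), 70.3, 882, np.float64(0.2212)) slope [-0.0015 -0.004 ]
top (array([ 479.5, -165. ]), array([125.3, 106.3]), 70.5, 806, np.float64(0.222)) slope [-0.0078  0.0051]
```

```bash
python3 -m creep '[{"slide":[-0.09,-0.03,0.3],"angular":[0,0,0.15]},{"slide":[0,0,0.7],"angular":[0,0,0]},{"slide":[0,0,0.7],"angular":[0,0,0]},{"slide":[0,0,0.7],"angular":[0,0,0]},{"slide":[0,0,0.5],"angular":[0,0,0]}]'
python3 -m creep '[{"slide":[0,0,0],"angular":[0,0,0]},{"slide":[0,0,0],"angular":[0,0,0]}]'
python3 - <<'E'
from roof import *
go(.4775,-.1684,.320,-21)
roof(bot.read_state()['tool_pos'][2]-.2688+.090,'10')
p=np.load('pics/scene10.npz')['p']
cv2.imwrite('pics/s10z.png',cv2.resize(p[80:240,240:410,::-1],None,fx=3.5,fy=3.5))
E
```

```text
time: 13.87
tool_pos: [0.4767, -0.1678, 0.3261]
tcp_rot: [-2.589, -1.776, 0.002]
wrist_force: [-0.1, 0.2, -2.4]
width: 0.194
time: 14.03
tool_pos: [0.477, -0.1679, 0.3272]
tcp_rot: [-2.589, -1.776, 0.002]
wrist_force: [-0.0, 0.5, -2.2]
width: 0.191
t 14.03 pos [ 0.477  -0.1679  0.3272] ty -21.09 w 0.191 F [-0.   0.5 -2.2] M [ 0.01 -0.04  0.01]
slide units [-0.01  0.03  0.29] rot units [-0.03 -0.   -0.02]
scene (array([ 474.6, -167.7]), array([129.5, 107.8]), 68.8, 832, np.float64(0.1478)) slope [-0.0027 -0.0074]
top (array([ 477.6, -167.5]), array([126.6, 106. ]), 68.9, 700, np.float64(0.1497)) slope [-0.0012  0.0035]
```

View pics/s10z.png

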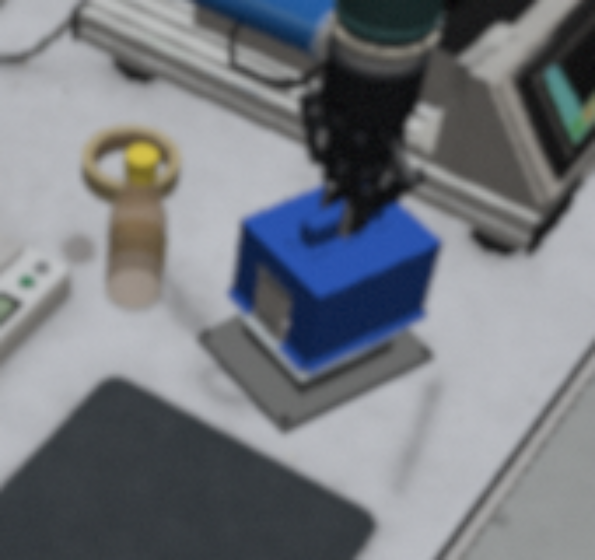

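```bash
python3 -m creep '[{"slide":[0,0.03,0.3],"angular":[0,0,0]},{"slide":[0,0,0.3],"angular":[0,0,0]},{"slide":[0,0,0],"angular":[0,0,0]}]'
python3 -m creep '[{"slide":[0,0,0.15],"angular":[0,0,0]},{"slide":[0,0,0.15],"angular":[0,0,0]},{"slide":[0,0,0],"angular":[0,0,0]}]'
python3 -c "
from h import *
go(.4775,-.1684,.2998,-21)"
```

```text
time: 14.38
tool_pos: [0.4776, -0.1683, 0.3119]
tcp_rot: [-2.589, -1.776, 0.002]
wrist_force: [-0.2, -0.6, -2.1]
width: 0.187
time: 14.63
tool_pos: [0.4777, -0.1683, 0.3048]
tcp_rot: [-2.59, -1.777, 0.001]
wrist_force: [0.7, 0.2, -2.4]
width: 0.191
t 14.63 pos [ 0.4777 -0.1683  0.3048] ty -21.09 w 0.191 F [ 0.7  0.2 -2.4] M [0.03 0.03 0.  ]
slide units [-0.01 -0.01  0.2 ] rot units [-0.02 -0.   -0.02]
```

```bash
python3 -m creep '[{"slide":[0,0,0.15],"angular":[0,0,0]},{"slide":[0,0,0.1],"angular":[0,0,0]},{"slide":[0,0,0],"angular":[0,0,0]}]'
python3 -m creep '[{"slide":[0,0,0.1],"angular":[0,0,0]},{"slide":[0,0,0.1],"angular":[0,0,0]},{"slide":[0,0,0],"angular":[0,0,0]}]'
python3 -c "
from h import *
go(.4775,-.1684,.2778,-21)"
```

```text
time: 14.88
tool_pos: [0.4779, -0.1684, 0.2988]
tcp_rot: [-2.59, -1.777, 0.001]
wrist_force: [0.1, -0.4, -2.1]
width: 0.187
time: 15.13
tool_pos: [0.4785, -0.1686, 0.295]
tcp_rot: [2.589, 1.777, 0.002]
wrist_force: [-0.3, 0.5, 1.8]
width: 0.192
t 15.13 pos [ 0.4785 -0.1686  0.295 ] ty -21.09 w 0.192 F [-0.3  0.5  1.8] M [-0.01 -0.11  0.02]
slide units [-0.01 -0.04  0.69] rot units [ 0.03 -0.   -0.02]
```

```bash
python3 -m creep '[{"slide":[0,0,0.1],"angular":[0,0,0]},{"slide":[0,0,0.1],"angular":[0,0,0]},{"slide":[0,0,0],"angular":[0,0,0]}]'
python3 -m creep '[{"slide":[0,0,0.1],"angular":[0,0,0]},{"slide":[0,0,0.1],"angular":[0,0,0]},{"slide":[0,0,0],"angular":[0,0,0]}]'
python3 -c "
from h import *
go(.4775,-.1684,.2778,-21)"
```

```text
time: 15.38
tool_pos: [0.479, -0.1688, 0.2913]
tcp_rot: [2.588, 1.776, 0.003]
wrist_force: [0.0, 1.0, 7.9]
width: 0.191
time: 15.63
tool_pos: [0.4786, -0.1686, 0.2847]
tcp_rot: [2.589, 1.776, 0.002]
wrist_force: [1.1, 0.4, 2.0]
width: 0.194
t 15.63 pos [ 0.4786 -0.1686  0.2847] ty -21.08 w 0.194 F [1.1 0.4 2. ] M [-0.08 -0.42  0.1 ]
slide units [-0.01 -0.04  0.28] rot units [ 0.03  0.   -0.02]
```

```bash
python3 -m creep '[{"slide":[0,0,0.1],"angular":[0,0,0]},{"slide":[0,0,0.1],"angular":[0,0,0]},{"slide":[0,0,0],"angular":[0,0,0]}]'
python3 -m creep '[{"slide":[0,0,0.1],"angular":[0,0,0]},{"slide":[0,0,0.06],"angular":[0,0,0]},{"slide":[0,0,0],"angular":[0,0,0]}]'
python3 -c "
from h import *
go(.4775,-.1684,.2778,-21)"
```

```text
time: 15.88
tool_pos: [0.4772, -0.1682, 0.2778]
tcp_rot: [-2.589, -1.776, 0.003]
wrist_force: [1.3, 0.7, -1.7]
width: 0.191
time: 16.13
tool_pos: [0.4775, -0.1683, 0.2776]
tcp_rot: [-2.588, -1.776, 0.003]
wrist_force: [-9.0, 4.9, 19.3]
width: 0.189
t 16.13 pos [ 0.4775 -0.1683  0.2776] ty -21.09 w 0.189 F [-9.   4.9 19.3] M [0.6  1.45 0.01]
slide units [-0.    0.   -0.01] rot units [-0.05  0.   -0.02]
```

```bash
python3 -m creep '[{"slide":[0,0,-0.14],"angular":[0,0,0]},{"slide":[0,0,0],"angular":[0,0,0]}]'
python3 - <<'E'
from roof import *
go(.4775,-.1684,.2778,-21)
roof(.099,'11')
p=np.load('pics/scene11.npz')['p']
cv2.imwrite('pics/s11z.png',cv2.resize(p[80:240,240:410,::-1],None,fx=3.5,fy=3.5))
E
```

```text
time: 16.3
tool_pos: [0.4778, -0.1684, 0.279]
tcp_rot: [-2.59, -1.777, 0.0]
wrist_force: [-0.3, -0.3, -2.7]
width: 0.195
t 16.3 pos [ 0.4778 -0.1684  0.279 ] ty -21.1 w 0.195 F [-0.3 -0.3 -2.7] M [-0.01 -0.09  0.03]
slide units [-0.   -0.01  0.05] rot units [-0.    0.   -0.02]
scene (array([ 474.9, -167. ]), array([129.9, 107.9]), 67.1, 800, np.float64(0.0996)) slope [-0.0022 -0.0076]
top (array([ 477.8, -167.4]), array([126.2, 106.1]), 68.9, 652, np.float64(0.0998)) slope [-0.0076  0.0025]
```

View pics/s11z.png

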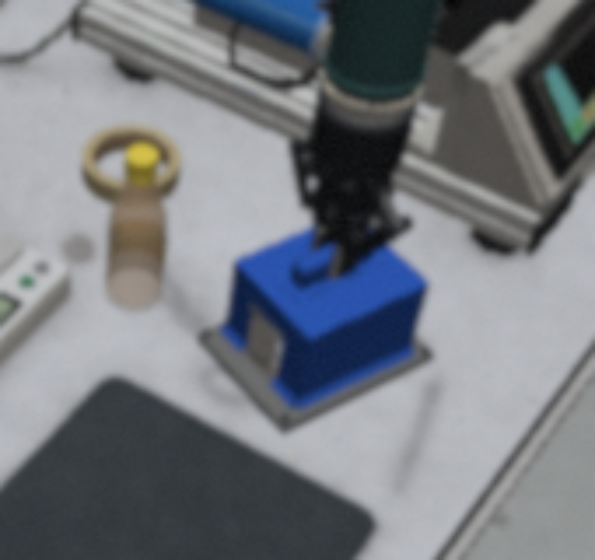

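The skirt is on the foot plate, with its near corner at about (292,405) in the zoomed view, and the roof measures 99 to 100 mm. Releasing.

```bash
python3 -m creep '[{"slide":[0,0,0],"angular":[0,0,0]},{"slide":[0,0,0],"angular":[0,0,0]},{"slide":[0,0,0],"angular":[0,0,0]},{"slide":[0,0,0],"angular":[0,0,0]},{"slide":[0,0,0],"angular":[0,0,0]}]' -1
python3 -m creep '[{"slide":[0,0,0],"angular":[0,0,0]},{"slide":[0,0,0],"angular":[0,0,0]},{"slide":[0,0,0],"angular":[0,0,0]},{"slide":[0,0,0],"angular":[0,0,0]},{"slide":[0,0,0],"angular":[0,0,0]}]'
python3 -m creep '[{"slide":[0,0,-0.4],"angular":[0,0,0]},{"slide":[0,0,-0.8],"angular":[0,0,0]},{"slide":[0,0,-0.9],"angular":[0,0,0]},{"slide":[0,0,-0.9],"angular":[0,0,0]},{"slide":[0,0,-0.9],"angular":[0,0,0]}]'
python3 -m creep '[{"slide":[-0.9,0,-0.9],"angular":[0,0,0]},{"slide":[-0.9,0,-0.9],"angular":[0,0,0]},{"slide":[-0.9,0,0],"angular":[0,0,0]},{"slide":[-0.9,0,0],"angular":[0,0,0]},{"slide":[0,0,0],"angular":[0,0,0]}]'
python3 - <<'E'
from roof import *
go(.4775,-.1684,.2778,-21)
roof(.099,'12')
p=np.load('pics/scene12.npz')['p']
cv2.imwrite('pics/s12z.png',cv2.resize(p[80:240,240:410,::-1],None,fx=3.5,fy=3.5))
p=np.load('pics/top12.npz')['p']
cv2.imwrite('pics/t12.png',p[...,::-1])
E
```

```text
time: 16.82
tool_pos: [0.4781, -0.1685, 0.2789]
tcp_rot: [2.59, 1.777, 0.0]
wrist_force: [-0.4, 0.8, -0.2]
width: 0.887
time: 17.23
tool_pos: [0.478, -0.1684, 0.279]
tcp_rot: [2.59, 1.777, 0.0]
wrist_force: [-0.1, -1.2, -0.1]
width: 0.997
time: 17.65
tool_pos: [0.4779, -0.1684, 0.3781]
tcp_rot: [2.59, 1.777, 0.0]
wrist_force: [0.4, -0.3, -0.4]
width: 1.001
time: 18.07
tool_pos: [0.4447, -0.255, 0.4233]
tcp_rot: [2.59, 1.772, -0.001]
wrist_force: [0.0, 0.3, 0.1]
width: 1.003
t 18.07 pos [ 0.4447 -0.255   0.4233] ty -21.23 w 1.003 F [0.  0.3 0.1] M [ 0.04 -0.02 -0.  ]
slide units [ 3.72 -0.05  5.81] rot units [ 0.03  0.04 -0.06]
scene (array([ 475. , -167.8]), array([129.7, 108.6]), 69.5, 909, np.float64(0.0983)) slope [ 0.0013 -0.0014]
top (array([ 476.6, -167.5]), array([126.7, 105.8]), 69.0, 1320, np.float64(0.0988)) slope [-0.0006 -0.0007]
```

View pics/s12z.png

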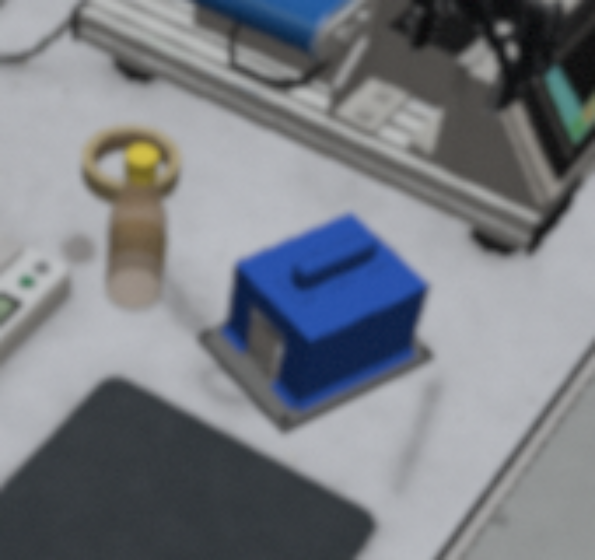

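View pics/t12.png

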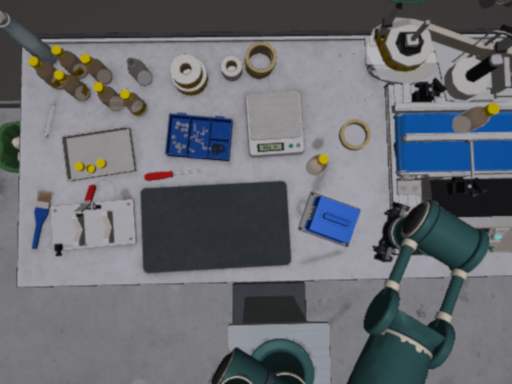

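```bash
python3 -m creep '[{"slide":[0,0,0],"angular":[0,0,0]},{"slide":[0,0,0],"angular":[0,0,0]},{"slide":[0,0,0],"angular":[0,0,0]}]'
python3 - <<'E'
from h import *
d=np.load('pics/top12.npz')['d'];P=world('top',d);z=P[...,2]
for n,b,lo,hi in(('bottle',box(300,332,150,178),.05,.2),('tape',box(335,375,115,155),.015,.04),('screw',box(140,176,166,185),.008,.04)):
    print(n,rect(P,b&(z>lo)&(z<hi)&(d>0)))
print(bot.read_state()['wrist_force'].round(1)); print(order.finish_job())
E
```

```text
time: 18.42
tool_pos: [0.4459, -0.2516, 0.4212]
tcp_rot: [-2.589, -1.779, 0.0]
wrist_force: [1.2, 0.3, -0.9]
width: 0.998
bottle (array([ 644.6, -120.3]), array([53.4, 43.2]), 33.7, 309, np.float64(0.1167))
tape (array([ 748. , -256.6]), array([95.4, 98. ]), 43.6, 343, np.float64(0.0236))
screw (array([627.7, 370.9]), array([101.3,  33.9]), 85.5, 215, np.float64(0.0222))
[ 1.2  0.3 -0.9]
the job is handed in; nothing more can be done
None
```

The roll is on the spindle and the blue cover is pressed home over it, released, with the arm clear. I handed the job in at 18.4 s; it reports no verdict.

- **Roll:** after I let go, its top measured 87 mm (88 mm expected). It stood within about 1 mm of the rim's centre.
- **Cover, proud stage:** I lowered it slowly over the rim and it stopped on the clip ramps about 17 mm short of home. Pressing took about 8 N at the highest reading, which fell to about 2 N about 7 mm before home. The skirt then met the foot plate, with the wrist reading 19 N.
- **Cover, final:** the roof is at 98.3–98.8 mm (99 mm expected) and tilted less than 0.002 rad. It is within about 1.5 mm of centre and 0.7° of the base's direction.
- **Other objects:** the bottle and tape measure within about 1.5 mm of where they started. The screwdriver reads about 2.6 mm off, which is near measuring error, and the arm never went near it.

**Not fully confirmed:**
- I did not measure the clip angles. That both are snapped is inferred from the force drop, the height and the lack of tilt; the -y clip was never in view.
- The two cameras disagreed by up to 3 mm in x while the gripper partly hid the roof. They disagreed by about 1.6 mm once it was clear.
- I did not check the roll again after the cover hid it.

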